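Set the hotplate's push-push pop-out dial to the orange mark

TASK

Set the small hotplate to keep the mug warm: push the sunken dial in so that it springs out, turn it click by click until its orange pointer rests on the seventh mark after off (the long orange mark), then push the dial back in so that it stays latched down, and let go. Leave the mug, the salt shaker and the jar where they stand.

Things in the scene. Friction and masses are not known exactly. Their poses are not given: they have to be found in the camera images.
- hotplate: Grey single-plate hotplate, fixed: 200 mm deep (x -105 to +95), 190 wide (y), 75 high, with a round dark plate (98 mm wide, top at 84 mm) centred at x = +38 mm. Its front (-x side) is a flat control panel, 100 mm long, that slopes up at 28 degrees to the worktop. Origin: on the underside; z up, +x to its back. Yaw -1.3 to -0.8 rad: the panel faces left of the robot and a little towards it
- panel: The sloping dark control panel (a fixed part of the hotplate, 92 mm along the slope, 176 wide). Origin: on its surface, on the dial's axis; in the hotplate's frame at x -61, z +51 mm. z: out of the panel, 28 degrees from vertical; x: straight up the slope; y: along the panel, to the left of one who faces it. 11 marks stand round the dial, 24 degrees (one click) apart, clockwise from off
- dial_center (a point): Centre of the dial's face, a black ribbed knob 40 mm across. Latched, the face is 11 mm above the panel; pressed to 3 mm (7 to 9 N) it meets a firm stop (press until 10 to 12 N). Push-push latch: a full press, then letting go, makes it spring out to 27 mm in 0.3 s; the next full press latches it at 11 mm. A press short of the stop may not switch. z: out of the panel, x: to the pointer
- pointer_tip (a point): Outer end of the orange pointer line on the dial's face, 16 mm from its axis. It starts on off, 1, 2 or 3; clockwise (seen from outside) raises it. A click takes about 0.09 N m; let go between clicks, the dial snaps to the nearer one. Sprung out, the knob is 27 mm high and can be gripped by its side at any angle about its axis
- off_mark (a point): Off mark, a small white ring on the panel, 29.5 mm from the dial's axis, at +120 degrees from the panel's x towards its y (lower left, seen facing the panel). Mark 5 is straight up (+x), mark 10 at -120 degrees; the dial stops at off and at mark 10
- orange_mark (a point): Middle of the long orange mark on the panel, 32 mm from the dial's axis: mark 7, seven clicks (168 degrees) clockwise from off, at -48 degrees from the panel's x (upper right). With the dial on it the pointer's tip is at x +10.7, y -11.9 mm in the panel's frame
- mug: Small white cup with a handle, 88 mm long over the handle, 62 wide, 50 high, standing on the plate; loose. Origin: centre of its underside
- salt_shaker: Salt shaker, 44 mm wide, 90 high, on the worktop beside the hotplate (its -y side, towards the robot); loose. Origin: centre of its underside
- jar: Glass jar with a green lid, 79 mm wide, 120 high, on the worktop behind the hotplate (its +x side); loose. Origin: centre of its underside

How it is judged (in metres and radians):
On the way, in this order (a step that is already met when the one before it is completed fails the run):
1. the dial has been pushed and has sprung out: its face stands more than 24 mm above the panel (z of dial_center in the frame of panel above 0.024 m), for 0.2 s.
2. the dial, still out, has been turned so that its pointer is within half a click of the orange mark (z of dial_center in the frame of panel above 0.024 m and x of pointer_tip in the frame of panel between 0.0082 and 0.0132 m and y of pointer_tip in the frame of panel between -0.0144 and -0.0094 m), for 0.2 s.
At the end, for the whole second after the job is handed in: Dial latched down (face 8 to 16 mm above the panel), its pointer on the orange mark, 7 clicks from off (tip within 2.5 mm in the panel's x and y, under half a click). Mug, salt shaker and jar never moved over 20 mm or tipped over 0.4 rad (z of dial_center in the frame of panel between 0.008 and 0.016 m and x of pointer_tip in the frame of panel between 0.0082 and 0.0132 m and y of pointer_tip in the frame of panel between -0.0144 and -0.0094 m); the robot touches nothing.
It fails at once if the mug, the salt shaker or the jar is moved more than 20 mm or tipped more than 0.4 rad (distance of any of mug, salt_shaker, jar from where it was at the start of the episode above 0.02 m or angle between any of mug, salt_shaker, jar's own z axis and vertical above 0.4 rad).
It also fails if it takes over 67 s, if anything falls off the work surface, if the arm or the gripper's body presses on something with over 40 N, if the wrist force passes 120 N, or if a joint passes its speed limit or range.

ROBOT

A 7-joint arm with a two-finger parallel gripper is mounted at the origin on the work surface; the furniture and walls round the work are solid. World frame = base frame: x ahead of the robot, y to its left, z up, the work surface at z = 0. Lengths are in mm, angles in rad, forces in N, time in s.
With the tool pointing down it reaches from about 425 to 875 mm from the base axis. Payload 4.7 kg.
Tool frame: the origin (TCP) lies on the mounting face of the last link; the fingertips stand 173 mm ahead of it and the grasp point (between the pads) lies 155 mm ahead of it; z points along the fingers, y is the direction in which the jaws open and shut (so a half turn about z gives the same grasp; the last joint's range is limited). The gripper opens to 85 mm and grips with 20 to 120 N. Pads are 22 mm wide; open, the fingers measure 114 mm over their backs; the gripper's body (76 mm by 85 mm) begins 54 mm behind the grasp point. The pads swing forward as they close: fully open they stand 13 mm farther back than shut.
Start: joints at [-1.183, 0.321, -0.07, 1.45, 0.023, 1.371, -0.057], TCP at [237.367, 605.115, 404.749] pointing down, gripper open.
Joint ranges: [-2.86, 2.86], [-0.3, 2.09], [-1.38, 1.24], [0.06, 2.45], [-1.56, 4.7], [0.09, 2.05], [-2.69, 2.69]. Speed limits (rad/s): [2.57, 2.57, 3.14, 3.14, 3.14, 3.14, 3.14].

INTERFACE

Orientations are given as a 3x3 rotation matrix whose columns are the frame's x, y, z axes.
In Python, from bench import * gives the robot as it stands.
- The arm moves only by the shell command python3 -m inch 'ROWS' [FORCE]. ROWS is JSON, a list that holds one entry, the list of rows, each a list of 7 numbers: the closure, from 0 (fully open) to 1 (shut), then the shift along the tool's x, y, z in mm, then the turn, a rotation vector about the tool's x, y, z in rad. A call has 1 to 8 rows; each row is the pose to reach, as a shift and turn from the pose commanded when the call began, along the tool's axes at that moment; what a row does not reach only later rows make up. A row lasts 1/8 s, in which the tool goes at most 62.5 mm and 10.7 degrees, less where a joint would pass 70% of its speed; a pose out of reach is approached as far as the arm can. A call with a gripper value outside its range is refused whole. The fingers move at their own pace and stop on an object; FORCE is the grip in N (left out, the last holds). Time passes only in rows, so rows that repeat a pose let the fingers close. It gives the time, the measured TCP pose, the force and the opening at its end, in the units of the state.
- state(): the state, without advancing time (a new reading comes with each control period).
- grab_frame(name): name is "side" or "top" or "wrist"; returns the picture (480x640x3 uint8, red, green, blue); there is no depth.
- camera_model(name): a dict with "fx", "fy", "cx", "cy" (pixels), "view" (4x4, takes a point from world to camera coordinates); the wrist camera has in their place "T_tool_cam" (4x4, takes a point from camera to tool coordinates, whose origin is the TCP and whose axes are the flange's). Camera axes: x right, y down, z forward; pixel columns grow to the right and rows downward; lengths in mm; the calibration is good to about 2 mm. A picture is of the moment at which its call begins: read the wrist's pose just before it. camera_model takes no time and is no camera call.
- hand_in(): hands the job in, once; it reports no verdict.
The state is a dict: "clock": time; "joint_pos": joint angles; "qvel": joint speeds; "effort": joint torques, N m; "position": TCP position; "tcp_rot": TCP orientation; "contact_force": force on the tool from outside, world axes, zero at the start; "torque": the same for the moment, N m; "gripper_width": opening from 0.0 (shut) to 1.0 (fully open).
Only numpy, scipy, OpenCV 4.12 (cv2) and the standard library are available. Lean on these libraries where they do the work, as an engineer would, in place of code of your own. Each camera call takes 0.05 s, during which the arm holds its last target.

## Working session

There is one attempt and no reset: what is moved stays moved. The work goes in short steps, Python scripts to look and compute and a shell command to move; the robot and the scene stay as the last step left them, time stands still between calls to the robot, and variables do not carry over. Pictures are saved under pics/ and viewed, and the job is handed in when it is done.

```bash
mkdir -p pics; ls
python3 - <<'E'
from bench import *
import cv2,numpy as np
np.set_printoptions(precision=4,suppress=True)
s=state();print(s)
for n in ["side","top","wrist"]:
    cv2.imwrite(f"pics/{n}0.png",grab_frame(n)[:,:,::-1]);print(n,camera_model(n))
E
```

```text
pics
{'clock': 0.0, 'joint_pos': array([-1.1829,  0.3219, -0.0701,  1.4517,  0.0226,  1.3708, -0.0569]), 'qvel': array([-0.0008,  0.0004,  0.0002, -0.0004, -0.0002,  0.0006,  0.0006]), 'effort': array([  0.0003, -49.3581,  -0.3824, -31.4324,   0.0129,   0.0116,
         0.    ]), 'position': array([237.3149, 604.9136, 403.5993]), 'tcp_rot': array([[-0.931 ,  0.3651, -0.0006],
       [ 0.3651,  0.931 , -0.0018],
       [-0.0001, -0.0019, -1.    ]]), 'contact_force': array([-0.5778, -0.0798, -0.2265]), 'torque': array([-0.0263,  0.0026,  0.0366]), 'gripper_width': 0.9995261264714469}
side {'fx': 522.3321301462586, 'fy': 522.3321301462586, 'cx': 307.8933232132167, 'cy': 241.7998772264489, 'view': array([[ -0.9998,   0.0208,  -0.0063, 509.2812],
       [  0.016 ,   0.507 ,  -0.8618,  65.25  ],
       [ -0.0147,  -0.8617,  -0.5072, 911.6323],
       [  0.    ,   0.    ,   0.    ,   1.    ]])}
top {'fx': 576.3205943244722, 'fy': 576.3205943244722, 'cx': 324.4502605628268, 'cy': 245.68854432212535, 'view': array([[  0.0232,  -0.9996,  -0.0178,   5.2363],
       [ -0.9965,  -0.0217,  -0.0806, 507.5832],
       [  0.0801,   0.0196,  -0.9966, 943.9626],
       [  0.    ,   0.    ,   0.    ,   1.    ]])}
wrist {'fx': 395.7245735996864, 'fy': 395.7245735996864, 'cx': 317.1467844218733, 'cy': 233.47285147378238, 'T_tool_cam': array([[ 0.0001, -0.9583, -0.2857, 72.6382],
       [ 1.    ,  0.0002, -0.0003,  0.9598],
       [ 0.0003, -0.2857,  0.9583, 30.124 ],
       [ 0.    ,  0.    ,  0.    ,  1.    ]])}
```

View pics/side0.png

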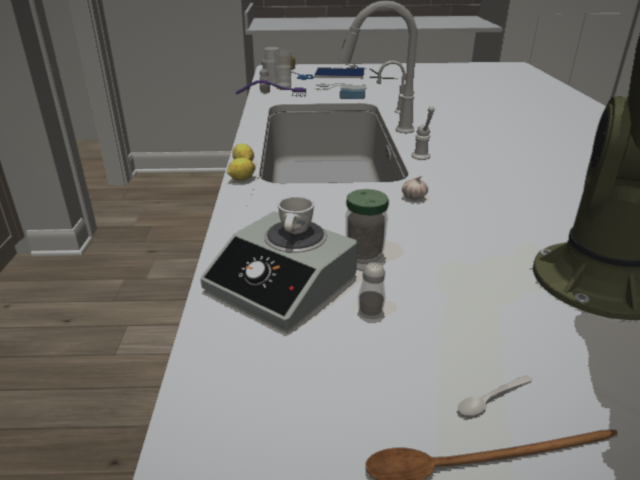

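View pics/top0.png

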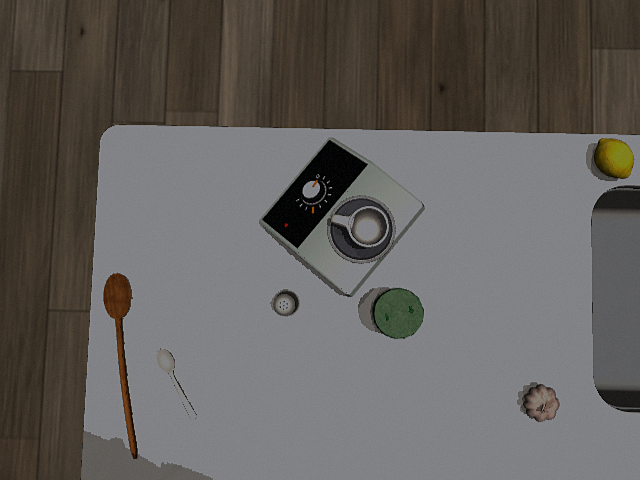

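View pics/wrist0.png

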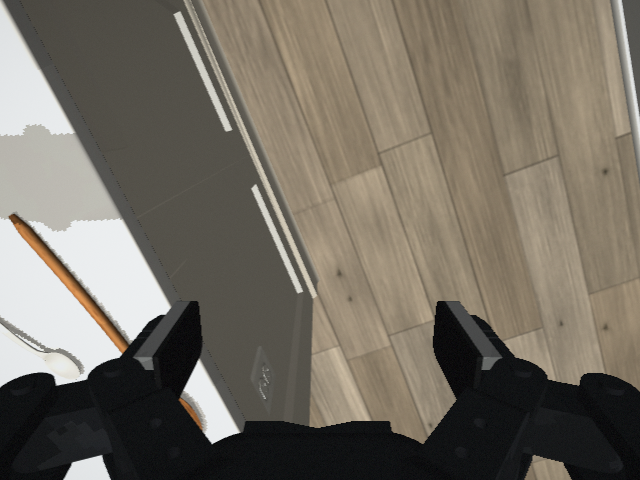

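Top view: dial near (312,189), mug (365,228), shaker (285,303), jar (398,313). Side view: dial (257,272). I'll enlarge both.

Run:
```python
import cv2
a=cv2.imread("pics/top0.png")[130:305,250:435];cv2.imwrite("pics/topc.png",cv2.resize(a,None,fx=4,fy=3.4 if 0 else 4,interpolation=cv2.INTER_CUBIC)[:600])
b=cv2.imread("pics/top0.png")[155:235,255:355];cv2.imwrite("pics/topd.png",cv2.convertScaleAbs(cv2.resize(b,None,fx=7,fy=7,interpolation=cv2.INTER_CUBIC),alpha=1.4))
b=cv2.imread("pics/side0.png")[190:330,195:365];cv2.imwrite("pics/sidec.png",cv2.convertScaleAbs(cv2.resize(b,None,fx=4,fy=4,interpolation=cv2.INTER_CUBIC),alpha=1.4))
```

```text
(no output)
```

View pics/topd.png

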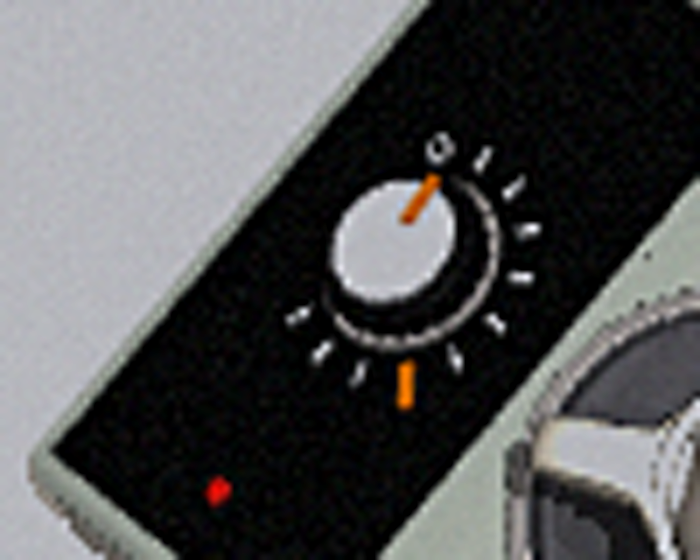

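View pics/sidec.png

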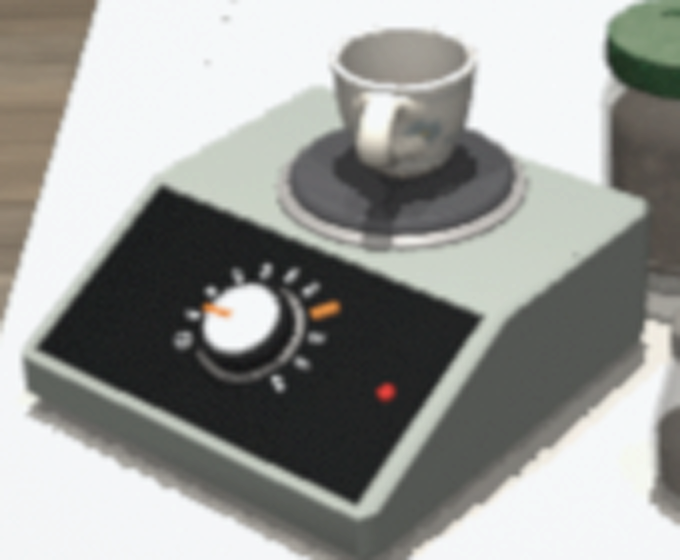

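View pics/topc.png

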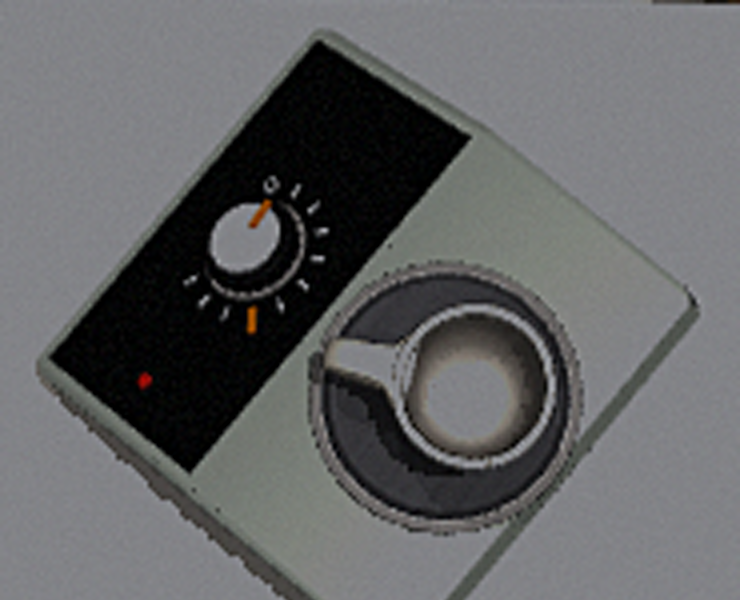

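```bash
cat > h.py <<'E'
import numpy as np
from scipy.optimize import least_squares
from scipy.spatial.transform import Rotation as Rn
np.set_printoptions(precision=3,suppress=True)
t=np.radians(28);PR=np.array([[np.cos(t),0,-np.sin(t)],[0,1,0],[np.sin(t),0,np.cos(t)]])
def panel(p):
    R=Rn.from_euler('z',p[2]).as_matrix()
    return R@PR, np.array([p[0],p[1],0])+R@np.array([-61,0,51.])
def proj(cm,P):
    V=cm['view'];c=V[:3,:3]@P+V[:3,3]
    return np.array([cm['fx']*c[0]/c[2]+cm['cx'],cm['fy']*c[1]/c[2]+cm['cy']])
def mark(k,r=29.5):
    a=np.radians(120-24*k);return np.array([r*np.cos(a),r*np.sin(a),0])
E
python3 - <<'E'
from h import *; from bench import *
T=camera_model('top');S=camera_model('side')
f=lambda u,v,s,o:np.array([(u+.5)/s-.5+o[0],(v+.5)/s-.5+o[1]])
C=lambda x,y:np.array([x,y,0.])
obs=[(T,f(440,149,7,(255,155)),mark(0)),(T,f(406,386,7,(255,155)),mark(7,32)),
(T,f(320,40,4,(250,130)),C(-46,88)),(T,f(471,136,4,(250,130)),C(46,88)),(T,f(50,357,4,(250,130)),C(-46,-88)),(T,f(192,471,4,(250,130)),C(46,-88)),
(S,f(163,186,4,(195,190)),C(46,88)),(S,f(40,347,4,(195,190)),C(-46,88)),(S,f(482,316,4,(195,190)),C(46,-88)),(S,f(358,501,4,(195,190)),C(-46,-88)),
(S,f(183,340,4,(195,190)),mark(0)),(S,f(325,310,4,(195,190)),mark(7,32))]
def res(p,sel=obs):
    R,o=panel(p);return np.concatenate([proj(c,R@q+o)-u for c,u,q in sel])
for sel in (obs,obs[:6],obs[6:]):
    r=least_squares(res,[550,300,-1],args=(sel,));print(r.x);print(r.fun.reshape(-1,2).T)
p=least_squares(res,[550,300,-1]).x
np.save('hp.npy',p);R,o=panel(p);print(R,o)
# pointer: tip on face z=11
for cm,u in((T,f(436,180,7,(255,155))),(S,f(207,310,4,(195,190)))):
  for k in range(5):
    q=mark(k,16);q[2]=11;print(k,proj(cm,R@q+o)-u)
E
```

```text
[553.864 -11.698  -2.244]
[[ 0.11   0.18  -0.56   0.413 -0.726 -0.711 -0.707 -2.029  0.691 -0.695
   0.112 -0.108]
 [ 0.416  0.181 -0.123  0.563  0.44   1.094 -1.71  -0.349 -0.856  0.853
  -0.728 -0.578]]
[554.669 -12.087  -2.243]
[[ 0.29   0.424 -0.45   0.58  -0.477 -0.396]
 [-0.021 -0.26  -0.566  0.03   0.099  0.668]]
[552.953 -10.43   -2.247]
[[-0.176 -1.607  1.175 -0.361  0.537  0.349]
 [-1.425 -0.059 -0.36   1.386 -0.367 -0.162]]
[[-0.551  0.782  0.293]
 [-0.69  -0.624  0.367]
 [ 0.469  0.     0.883]] [591.907  35.986  51.   ]
0 [-3.797  0.168]
1 [-0.41   1.026]
2 [2.026 3.269]
3 [3.076 6.522]
4 [ 2.542 10.223]
0 [-0.848  2.35 ]
1 [ 0.477 -1.132]
2 [ 3.14  -4.173]
3 [ 6.686 -6.269]
4 [10.521 -7.071]
```

The fit is good to about a pixel, but the yaw comes out at -2.24, outside the stated -1.3 to -0.8. Before trusting either, I'll check the fixed cameras' frame against the wrist camera using the two spoons, which both can see.

```bash
cat >> h.py <<'E'
def ray(cm,u,st=None):
    d=np.array([(u[0]-cm['cx'])/cm['fx'],(u[1]-cm['cy'])/cm['fy'],1])
    if 'view' in cm:
        V=cm['view'];return -V[:3,:3].T@V[:3,3],V[:3,:3].T@d
    X=cm['T_tool_cam'];R=st['tcp_rot'];return R@X[:3,3]+X[:3,:3].dot(np.zeros(3))+R@np.zeros(3)+st['position'],R@X[:3,:3]@d
def atz(cm,u,z,st=None):
    o,d=ray(cm,u,st);return o+d*(z-o[2])/d[2]
def proj_any(cm,P,st=None):
    if 'view' in cm: return proj(cm,P)
    X=cm['T_tool_cam'];q=st['tcp_rot'].T@(P-st['position']);c=X[:3,:3].T@(q-X[:3,3])
    return np.array([cm['fx']*c[0]/c[2]+cm['cx'],cm['fy']*c[1]/c[2]+cm['cy']])
E
python3 - <<'E'
from h import *; from bench import *
T=camera_model('top');S=camera_model('side');W=camera_model('wrist');s=state()
print('handle top',atz(T,(135,457),8),'side',atz(S,(616,433),8),'wrist',atz(W,(15,215),8,s))
print('small bowl top',atz(T,(160,349),5),'side',atz(S,(460,410),5))
print('spoon bowl L end',atz(T,(117,273),8),atz(S,(367,466),8),'wrist ~(205,425)',atz(W,(205,425),8,s))
print('shaker top',atz(T,(285,303),90),'side',atz(S,(374,268),90));print('jar',atz(T,(399,313),120),atz(S,(367,200),120))
E
python3 - <<'E'
import cv2
a=cv2.imread("pics/wrist0.png")[180:460,0:260];cv2.imwrite("pics/wc.png",cv2.resize(a,None,fx=2,fy=2))
E
```

```text
handle top [150.551 322.443   8.   ] side [149.353 329.133   8.   ] wrist [149.32  330.572   8.   ]
small bowl top [327.989 289.925   5.   ] side [323.952 286.954   5.   ]
spoon bowl L end [454.114 368.386   8.   ] [450.716 366.276   8.   ] wrist ~(205,425) [435.088 391.791   8.   ]
shaker top [411.786  74.048  90.   ] side [411.516  88.849  90.   ]
jar [401.628 -98.179 120.   ] [403.333 -81.904 120.   ]
```

View pics/wc.png

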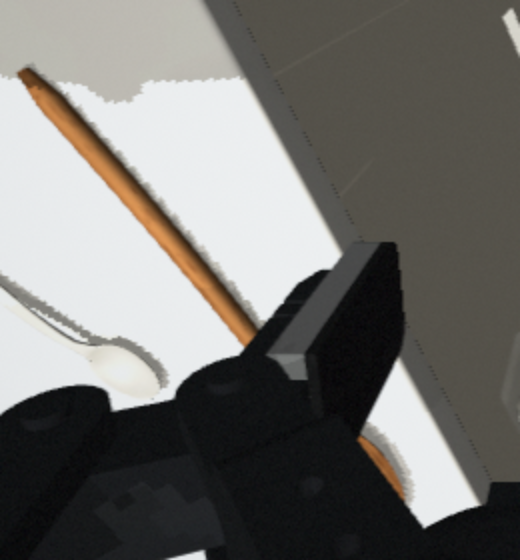

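The wrist camera agrees with the fixed cameras to within a few mm. So the cameras and robot share a frame, and the real yaw is about -2.24; the range in the task text is wrong. The pointer starts on mark 1, which means 6 clicks (+144°) clockwise. Next I'll plan the approach along the panel normal.

```bash
cat >> h.py <<'E'
def plan(s,Rt,pt):
    R=s['tcp_rot'];print('shift',R.T@(pt-s['position']),'turn',Rn.from_matrix(R.T@Rt).as_rotvec())
def rel(s,p=None):
    "tool pose in panel frame"
    R,o=panel(np.load('hp.npy') if p is None else p)
    t=R.T@(s['position']-o);Q=R.T@s['tcp_rot'];tip=t+Q[:,2]*155
    print('clk',s['clock'],'tcp',t,'grasp',tip,'axis',Q[:,2],'jawaz',np.degrees(np.arctan2(Q[1,1],Q[0,1])),'w',s['gripper_width'],'Fpanel',R.T@s['contact_force'],'j',s['joint_pos'])
def target(s,h,az=None):
    "tool along -n, grasp point h above panel on axis, minimal turn"
    R,o=panel(np.load('hp.npy'));n=R[:,2]
    a=s['tcp_rot'][:,2];c=np.cross(a,-n);ang=np.arctan2(np.linalg.norm(c),a@-n)
    Rt=Rn.from_rotvec(c/(np.linalg.norm(c)+1e-12)*ang).as_matrix()@s['tcp_rot']
    return Rt,o+n*(h+155)
E
python3 - <<'E'
from h import *;from bench import *
s=state();rel(s);Rt,pt=target(s,120);print(pt,Rt);plan(s,Rt,pt)
E
```

```text
clk 0.15 tcp [ -31.812 -632.012  416.54 ] grasp [-104.385 -631.928  279.58 ] axis [-0.468  0.001 -0.884] jawaz -160.73328078725547 w 0.9995247508139621 Fpanel [-0.131 -0.608  0.47 ] j [-1.183  0.322 -0.07   1.451  0.023  1.371 -0.057]
[672.421 136.909 293.811] [[-0.909  0.296 -0.293]
 [ 0.392  0.843 -0.367]
 [ 0.138 -0.449 -0.883]]
shift [-575.949 -276.685  110.515] turn [0.465 0.144 0.   ]
```

```bash
python3 -m inch '[[[1,-60,-29,5,0.05,0.015,0],[1,-115,-55,15,0.1,0.03,0],[1,-170,-82,25,0.16,0.05,0],[1,-225,-108,40,0.22,0.07,0],[1,-280,-135,50,0.28,0.09,0],[1,-335,-161,60,0.34,0.105,0],[1,-390,-188,70,0.4,0.125,0],[1,-445,-214,80,0.465,0.144,0]]]' 40
python3 - <<'E'
from h import *;from bench import *
s=state();rel(s);Rt,pt=target(s,120);plan(s,Rt,pt)
E
```

```text
clock: 1.15
position: [574.1, 242.4, 324.5]
tcp_rot: [[-0.909, 0.295, -0.293], [0.392, 0.844, -0.367], [0.139, -0.448, -0.883]]
contact_force: [0.4, 0.8, 0.1]
gripper_width: -0.001
clk 1.15 tcp [  -4.283 -142.598  312.001] grasp [  -4.307 -142.684  157.001] axis [-0.    -0.001 -1.   ] jawaz -162.80780114454618 w -0.0005902624067588133 Fpanel [-0.747 -0.18   0.47 ] j [-0.643  0.489  0.202  1.438  0.113  1.665  0.74 ]
shift [-134.978  -46.252   36.921] turn [ 0. -0.  0.]
```

```bash
python3 -m inch '[[[1,-50,-17,14,0,0,0],[1,-95,-33,26,0,0,0],[1,-135,-46,37,0,0,0],[1,-135,-46,37,0,0,0]]]'
python3 - <<'E'
from h import *;from bench import *;import cv2
s=state();rel(s);im=grab_frame('wrist');cv2.imwrite('pics/w1.png',im[:,:,::-1])
cv2.imwrite('pics/t1.png',grab_frame('top')[:,:,::-1])
R,o=panel(np.load('hp.npy'));W=camera_model('wrist')
for nm,q in(('off',mark(0)),('m5',mark(5)),('orange',mark(7,32)),('ctr11',np.array([0,0,11.]))):print(nm,proj_any(W,R@q+o,s))
E
```

```text
clock: 1.65
position: [672.8, 133.8, 292.4]
tcp_rot: [[-0.907, 0.301, -0.295], [0.398, 0.841, -0.367], [0.138, -0.45, -0.882]]
contact_force: [-0.2, 0.9, -0.1]
gripper_width: 0.0
clk 1.65 tcp [  1.243   2.207 272.694] grasp [  1.518   1.927 117.694] axis [ 0.002 -0.002 -1.   ] jawaz -163.20471081408192 w 3.7202738156375957e-07 Fpanel [-0.594 -0.69   0.198] j [-0.475  0.63   0.259  1.303  0.142  1.619  0.935]
off [329.882 273.982]
m5 [275.247 219.321]
orange [297.852 187.365]
ctr11 [319.851 237.28 ]
```

View pics/w1.png

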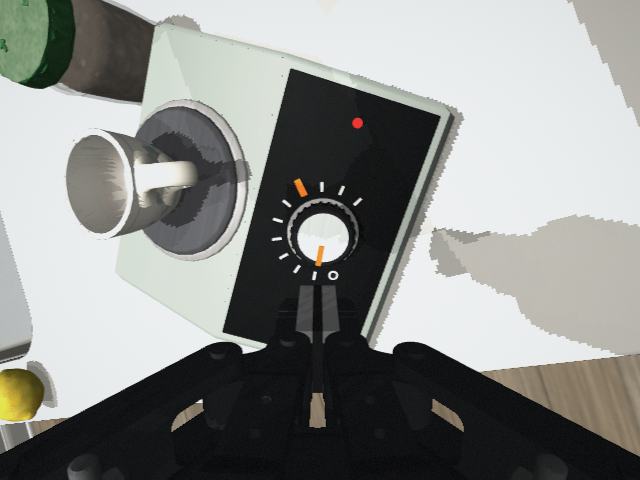

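View pics/t1.png

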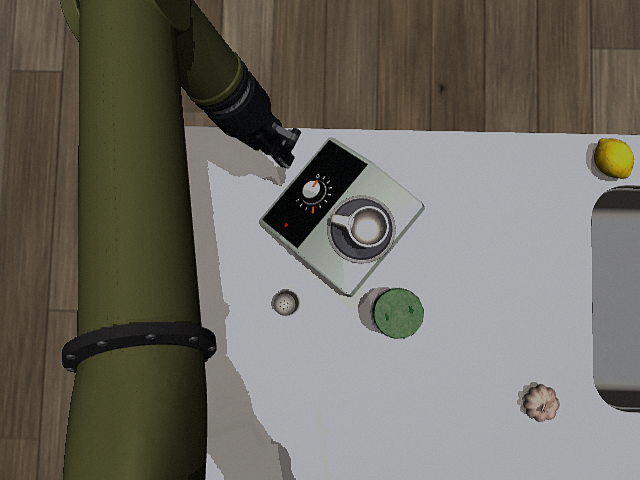

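The wrist view shows marks within 3 px of where I predicted, and the pointer is next to mark 1. No contact with anything. I'll descend over the dial.

Run:
```python
from h import *;from bench import *
s=state();Rt,pt=target(s,35);plan(s,Rt,pt)
```

```text
shift [-1.75  -1.53  84.852] turn [ 0.002 -0.001 -0.   ]
```

```bash
python3 -m inch '[[[1,-1,-0.5,30,0,0,0],[1,-2,-1,60,0,0,0],[1,-2,-1,80,0,0,0],[1,-2,-1,80,0,0,0]]]'
python3 - <<'E'
from h import *;from bench import *;import cv2
s=state();rel(s);im=grab_frame('wrist');cv2.imwrite('pics/w2.png',im[:,:,::-1])
im=grab_frame('side')[200:320,190:350];cv2.imwrite('pics/s2.png',cv2.resize(im[:,:,::-1],None,fx=4,fy=4,interpolation=cv2.INTER_CUBIC))
E
```

```text
clock: 2.25
position: [648.2, 109.1, 222.4]
tcp_rot: [[-0.91, 0.293, -0.294], [0.39, 0.845, -0.366], [0.141, -0.447, -0.883]]
contact_force: [-0.2, 0.1, 0.3]
gripper_width: -0.001
clk 2.25 tcp [ -0.967  -1.584 194.687] grasp [-1.012 -1.873 39.688] axis [-0.    -0.002 -1.   ] jawaz -162.67095863719118 w -0.0007475802935998593 Fpanel [ 0.203 -0.203  0.252] j [-0.462  0.632  0.255  1.45   0.146  1.467  0.93 ]
```

View pics/w2.png

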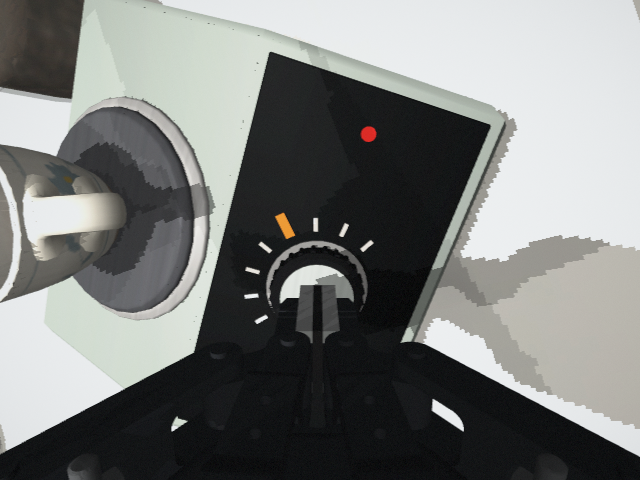

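View pics/s2.png

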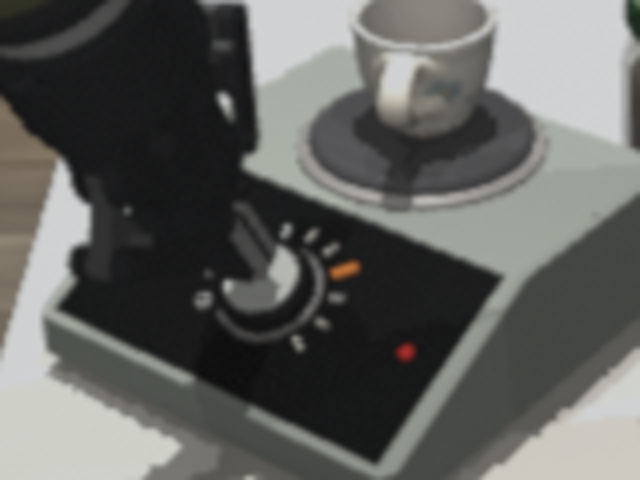

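Fingers are centred over the dial. I'll press in small steps and watch the force.

```bash
python3 -m inch '[[[1,0.5,0,5,0,0,0],[1,0.5,0,9,0,0,0],[1,0.5,0,12,0,0,0],[1,0.5,0,14,0,0,0],[1,0.5,0,15,0,0,0],[1,0.5,0,15,0,0,0]]]'; python3 -c "
from h import *;from bench import *
rel(state())"
```

```text
clock: 3.1
position: [644.9, 102.6, 210.5]
tcp_rot: [[-0.91, 0.296, -0.291], [0.392, 0.844, -0.365], [0.138, -0.446, -0.884]]
contact_force: [1.1, 1.9, 3.9]
gripper_width: -0.002
clk 3.1 tcp [ -0.288  -0.151 180.803] grasp [-0.685 -0.173 25.803] axis [-0.003 -0.    -1.   ] jawaz -162.82668085908065 w -0.0023501307850250334 Fpanel [-0.143 -0.316  4.494] j [-0.457  0.635  0.256  1.473  0.148  1.438  0.929]
```

```bash
python3 -m inch '[[[1,0,0,2,0,0,0],[1,0,0,3.5,0,0,0],[1,0,0,4.5,0,0,0],[1,0,0,5,0,0,0],[1,0,0,5,0,0,0]]]'; python3 -c "
from h import *;from bench import *
rel(state())"
```

```text
clock: 3.72
position: [643.7, 101.3, 207.5]
tcp_rot: [[-0.91, 0.296, -0.29], [0.391, 0.845, -0.365], [0.137, -0.446, -0.885]]
contact_force: [0.3, 3.6, 10.2]
gripper_width: 0.002
clk 3.725 tcp [ -0.188  -0.239 177.309] grasp [-0.727 -0.165 22.31 ] axis [-0.003  0.    -1.   ] jawaz -162.8200156189767 w 0.0018586181947147682 Fpanel [ 2.115 -2.002 10.386] j [-0.456  0.635  0.256  1.479  0.148  1.43   0.928]
```

```bash
python3 -m inch '[[[1,0,0,0.8,0,0,0],[1,0,0,0.8,0,0,0]]]'; python3 -c "
from h import *;from bench import *
rel(state())"; python3 -m inch '[[[1,0,0,-15,0,0,0],[1,0,0,-40,0,0,0],[1,0,0,-70,0,0,0],[0,0,0,-70,0,0,0],[0,0,0,-70,0,0,0],[0,0,0,-70,0,0,0]]]'
python3 - <<'E'
from h import *;from bench import *;import cv2
s=state();rel(s);im=grab_frame('wrist');cv2.imwrite('pics/w3.png',im[:,:,::-1])
im=grab_frame('side')[200:320,190:350];cv2.imwrite('pics/s3.png',cv2.resize(im[:,:,::-1],None,fx=4,fy=4,interpolation=cv2.INTER_CUBIC))
R,o=panel(np.load('hp.npy'));W=camera_model('wrist')
for nm,q in(('off',mark(0)),('m5',mark(5)),('orange',mark(7,32)),('ctr27',np.array([0,0,27.])),('ctr11',np.array([0,0,11.]))):print(nm,proj_any(W,R@q+o,s))
E
```

```text
clock: 3.98
position: [643.7, 101.3, 207.5]
tcp_rot: [[-0.91, 0.296, -0.29], [0.391, 0.845, -0.365], [0.137, -0.445, -0.885]]
contact_force: [0.1, 4.5, 12.2]
gripper_width: -0.001
clk 3.975 tcp [ -0.119  -0.267 177.299] grasp [-0.742 -0.144 22.3  ] axis [-0.004  0.001 -1.   ] jawaz -162.82165807735726 w -0.0005645672069301707 Fpanel [ 2.584 -2.728 12.486] j [-0.456  0.635  0.256  1.479  0.148  1.429  0.928]
clock: 4.72
position: [663.0, 125.2, 265.6]
tcp_rot: [[-0.909, 0.295, -0.294], [0.393, 0.844, -0.366], [0.14, -0.448, -0.883]]
contact_force: [-0.4, -0.5, 0.5]
gripper_width: 0.635
clk 4.725 tcp [  0.045  -0.075 242.974] grasp [ 0.104 -0.35  87.974] axis [ 0.    -0.002 -1.   ] jawaz -162.83670892977992 w 0.6353335821412566 Fpanel [0.832 0.05  0.178] j [-0.471  0.627  0.256  1.364  0.143  1.56   0.934]
off [327.406 295.998]
m5 [266.196 235.168]
orange [291.729 199.665]
ctr27 [316.143 267.161]
ctr11 [316.22  256.379]
```

View pics/w3.png

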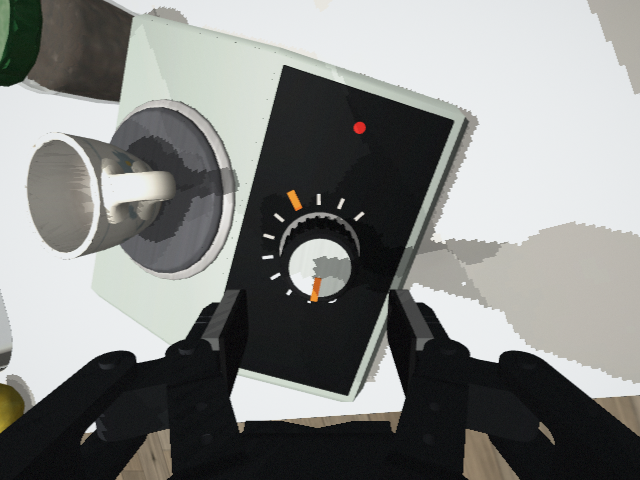

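View pics/s3.png

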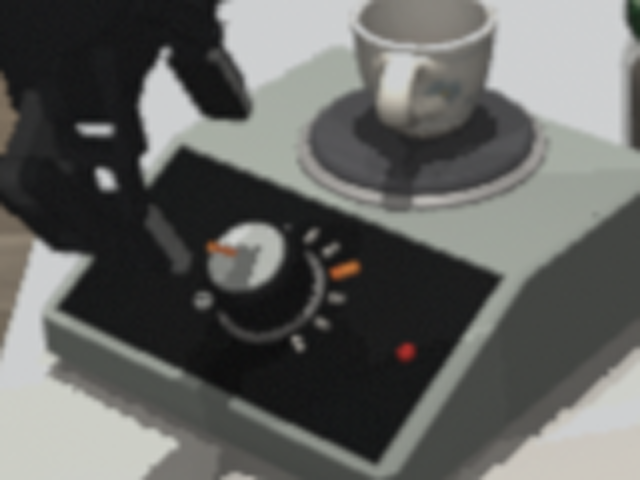

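The dial has sprung out, with its face at about (320,267) in the wrist view, matching the 27 mm prediction. I'll descend around it with open jaws.

```bash
python3 -m inch '[[[0,0,0.5,25,0,0,0],[0,0,1,45,0,0,0],[0,0,1,60,0,0,0],[0,0,1,68,0,0,0],[0,0,1,68,0,0,0]]]'
python3 - <<'E'
from h import *;from bench import *;import cv2
s=state();rel(s);im=grab_frame('wrist');cv2.imwrite('pics/w4.png',im[:,:,::-1])
E
```

```text
clock: 5.45
position: [643.8, 101.7, 206.2]
tcp_rot: [[-0.909, 0.296, -0.293], [0.392, 0.844, -0.366], [0.139, -0.447, -0.884]]
contact_force: [0.8, 1.0, 0.3]
gripper_width: 0.999
clk 5.45 tcp [ -1.091  -0.398 176.324] grasp [-1.3   -0.514 21.324] axis [-0.001 -0.001 -1.   ] jawaz -162.83264059254503 w 0.999351282403139 Fpanel [-1.033 -0.023  0.843] j [-0.457  0.638  0.256  1.478  0.148  1.431  0.928]
```

View pics/w4.png

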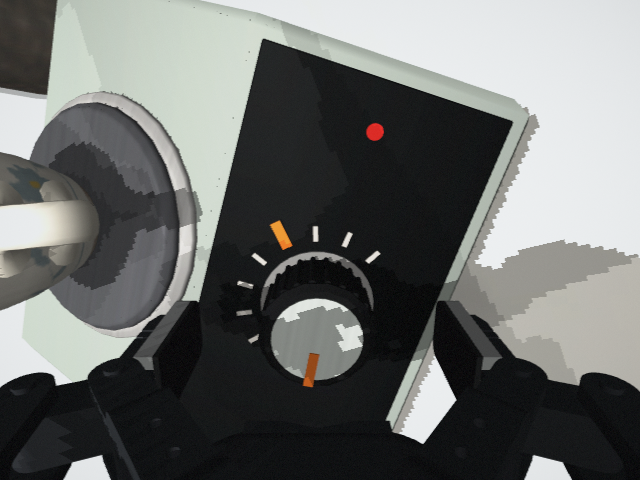

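Knob is centred between the jaws. I'll close on it.

```bash
python3 -m inch '[[[1,0,0,0,0,0,0],[1,0,0,0,0,0,0],[1,0,0,0,0,0,0],[1,0,0,0,0,0,0],[1,0,0,0,0,0,0],[1,0,0,0,0,0,0]]]' 40; python3 -c "
from h import *;from bench import *
s=state();rel(s);print(s['torque'])"
```

```text
clock: 6.25
position: [644.0, 101.7, 206.8]
tcp_rot: [[-0.909, 0.296, -0.292], [0.392, 0.844, -0.366], [0.138, -0.447, -0.884]]
contact_force: [-0.4, -1.4, 4.1]
gripper_width: 0.452
clk 6.25 tcp [ -0.909  -0.23  176.933] grasp [-1.185 -0.231 21.933] axis [-0.002 -0.    -1.   ] jawaz -162.84685308917267 w 0.4516806906984459 Fpanel [3.163 0.554 3.01 ] j [-0.457  0.637  0.256  1.477  0.148  1.431  0.928]
[-0.102  0.052  0.079]
```

```bash
python3 -m inch '[[[1,0,0,0,0,0,0.17],[1,0,0,0,0,0,0.34],[1,0,0,0,0,0,0.51],[1,0,0,0,0,0,0.68],[1,0,0,0,0,0,0.84],[1,0,0,0,0,0,0.84]]]'
python3 - <<'E'
from h import *;from bench import *;import cv2
s=state();rel(s);im=grab_frame('wrist');cv2.imwrite('pics/w5.png',im[:,:,::-1])
E
```

```text
clock: 7.0
position: [643.8, 101.4, 206.6]
tcp_rot: [[-0.388, 0.874, -0.293], [0.89, 0.272, -0.367], [-0.241, -0.403, -0.883]]
contact_force: [-1.9, -1.5, 4.0]
gripper_width: 0.455
clk 7.0 tcp [ -0.712  -0.253 176.576] grasp [-0.765 -0.264 21.576] axis [-0. -0. -1.] jawaz 149.10449582959467 w 0.4551541306451123 Fpanel [ 3.946 -0.583  2.378] j [-0.577  0.662  0.43   1.483  0.055  1.42   0.16 ]
```

View pics/w5.png

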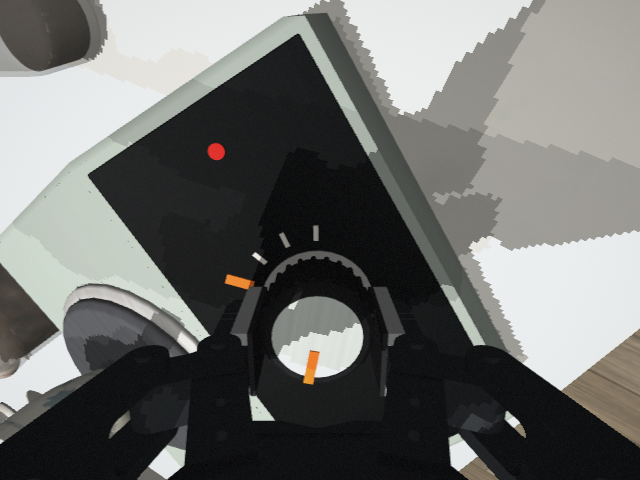

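The dial follows the gripper: the pointer keeps its place in the wrist image. On with the turn.

```bash
python3 -m inch '[[[1,0,0,0,0,0,0.17],[1,0,0,0,0,0,0.34],[1,0,0,0,0,0,0.51],[1,0,0,0,0,0,0.68],[1,0,0,0,0,0,0.84],[1,0,0,0,0,0,0.84]]]'; python3 -c "
from h import *;from bench import *
s=state();rel(s)"
```

```text
clock: 7.8
position: [643.5, 101.4, 206.4]
tcp_rot: [[0.391, 0.872, -0.294], [0.796, -0.481, -0.367], [-0.461, -0.091, -0.883]]
contact_force: [-2.6, -1.9, 5.5]
gripper_width: 0.459
clk 7.8 tcp [ -0.593  -0.455 176.267] grasp [-0.531 -0.64  21.267] axis [ 0.    -0.001 -1.   ] jawaz 100.9942807176493 w 0.45882761527723726 Fpanel [ 5.286 -0.848  3.423] j [-0.698  0.705  0.613  1.489 -0.052  1.417 -0.598]
```

```bash
python3 -m inch '[[[1,0,0,0,0,0,0.17],[1,0,0,0,0,0,0.34],[1,0,0,0,0,0,0.51],[1,0,0,0,0,0,0.68],[1,0,0,0,0,0,0.84],[1,0,0,0,0,0,0.84]]]'
python3 - <<'E'
from h import *;from bench import *;import cv2
s=state();rel(s);im=grab_frame('wrist');cv2.imwrite('pics/w6.png',im[:,:,::-1])
E
```

```text
clock: 8.55
position: [643.3, 101.6, 206.1]
tcp_rot: [[0.91, 0.291, -0.295], [0.173, -0.914, -0.366], [-0.376, 0.282, -0.883]]
contact_force: [-4.1, -0.4, 5.8]
gripper_width: 0.455
clk 8.55 tcp [ -0.725  -0.757 176.051] grasp [-0.602 -1.059 21.052] axis [ 0.001 -0.002 -1.   ] jawaz 52.882411415182794 w 0.4545366102524312 Fpanel [ 5.229 -2.973  3.777] j [-0.815  0.773  0.805  1.494 -0.18   1.424 -1.34 ]
```

View pics/w6.png

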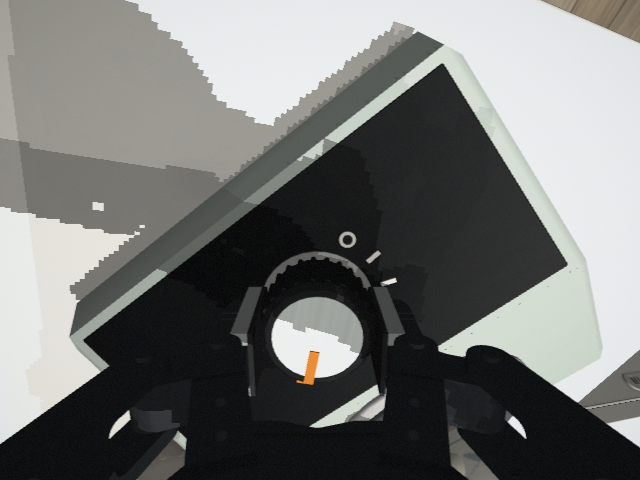

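The orange mark shows behind the pointer's tip. I'll release and back off to check.

```bash
python3 -m inch '[[[0,0,0,0,0,0,0],[0,0,0,0,0,0,0],[0,0,0,0,0,0,0],[0,0,0,-15,0,0,0],[0,0,0,-40,0,0,0],[0,0,0,-70,0,0,0],[1,0,0,-70,0,0,0],[1,0,0,-70,0,0,0]]]'
python3 - <<'E'
from h import *;from bench import *;import cv2
s=state();rel(s);im=grab_frame('wrist');cv2.imwrite('pics/w7.png',im[:,:,::-1])
im=grab_frame('side')[200:320,190:350];cv2.imwrite('pics/s7.png',cv2.resize(im[:,:,::-1],None,fx=4,fy=4,interpolation=cv2.INTER_CUBIC))
im=grab_frame('top')[130:290,230:430];cv2.imwrite('pics/t7.png',cv2.resize(im[:,:,::-1],None,fx=3.5,fy=3.5,interpolation=cv2.INTER_CUBIC))
R,o=panel(np.load('hp.npy'))
for n in('wrist','side','top'):
  print(n,*[proj_any(camera_model(n),R@(mark(k,16)+[0,0,27])+o,s) for k in(6,7,8)])
E
```

```text
clock: 9.6
position: [664.3, 127.4, 268.2]
tcp_rot: [[0.912, 0.289, -0.292], [0.173, -0.915, -0.365], [-0.373, 0.282, -0.884]]
contact_force: [0.4, -0.3, 0.2]
gripper_width: 0.604
clk 9.6 tcp [ -0.974  -0.437 246.51 ] grasp [-1.286 -0.516 91.51 ] axis [-0.002 -0.001 -1.   ] jawaz 52.78976083248587 w 0.6038333851126372 Fpanel [0.056 0.514 0.192] j [-0.816  0.755  0.817  1.373 -0.17   1.555 -1.352]
wrist [327.368 293.424] [314.676 293.662] [302.926 289.138]
side [259.309 257.211] [260.449 260.223] [259.952 263.759]
top [310.228 192.197] [306.422 193.605] [302.707 193.464]
```

View pics/w7.png

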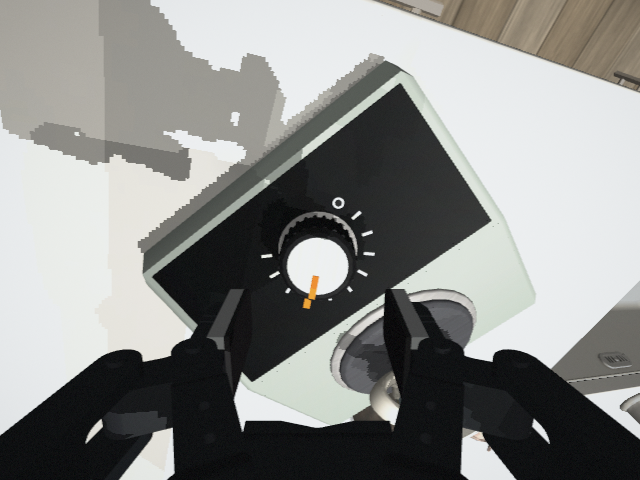

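View pics/s7.png

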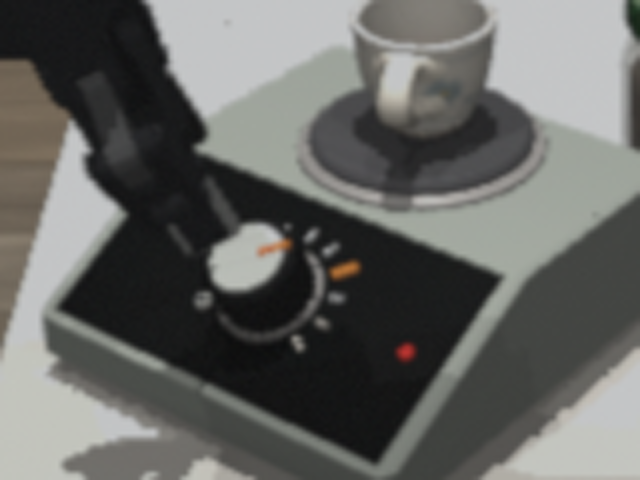

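View pics/t7.png

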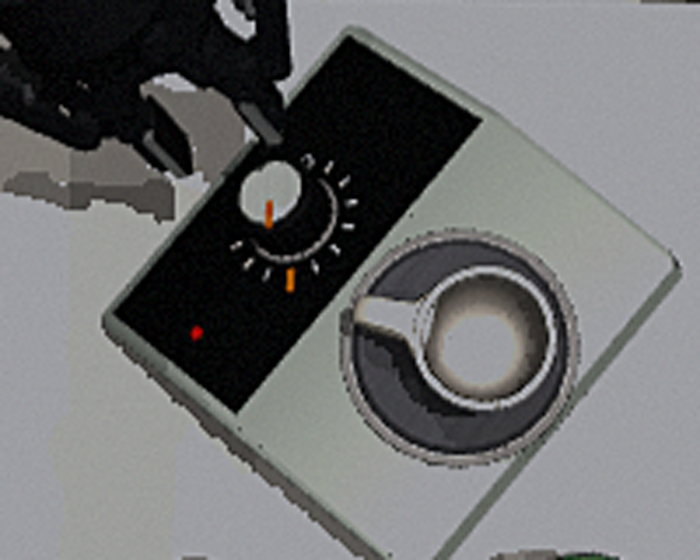

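The pointer lines up with the orange mark in all three views: side tip (262,261) against a predicted (260,260), top (306.5,195) against (306.4,193.6). Now the latching press.

```bash
python3 -m inch '[[[1,0,0,5,0,0,0],[1,0,0,15,0,0,0],[1,0,0,28,0,0,0],[1,0,0,38,0,0,0],[1,0,0,45,0,0,0],[1,0,0,51,0,0,0],[1,0,0,56,0,0,0],[1,0,0,56,0,0,0]]]'; python3 -c "
from h import *;from bench import *
s=state();rel(s)"
```

```text
clock: 10.75
position: [648.0, 107.0, 219.1]
tcp_rot: [[0.912, 0.289, -0.292], [0.173, -0.915, -0.365], [-0.373, 0.283, -0.884]]
contact_force: [-0.8, 0.7, 3.8]
gripper_width: -0.001
clk 10.75 tcp [ -1.008  -0.464 190.876] grasp [-1.313 -0.528 35.877] axis [-0.002 -0.    -1.   ] jawaz 52.78470421145767 w -0.0010009838833192125 Fpanel [ 1.76  -1.103  3.422] j [-0.817  0.767  0.808  1.471 -0.177  1.449 -1.345]
```

```bash
python3 -m inch '[[[1,0,0,4,0,0,0],[1,0,0,8,0,0,0],[1,0,0,11,0,0,0],[1,0,0,13,0,0,0],[1,0,0,14,0,0,0],[1,0,0,14,0,0,0]]]'; python3 -c "
from h import *;from bench import *
s=state();rel(s)"
```

```text
clock: 11.5
position: [644.1, 102.1, 207.2]
tcp_rot: [[0.912, 0.289, -0.292], [0.173, -0.915, -0.365], [-0.372, 0.283, -0.884]]
contact_force: [-0.1, 0.5, 4.8]
gripper_width: -0.001
clk 11.5 tcp [ -1.036  -0.425 177.453] grasp [-1.396 -0.448 22.453] axis [-0.002 -0.    -1.   ] jawaz 52.78907496896272 w -0.0006936574579434221 Fpanel [ 1.985 -0.389  4.363] j [-0.815  0.771  0.805  1.492 -0.18   1.423 -1.342]
```

```bash
python3 -m inch '[[[1,0,0,1,0,0,0],[1,0,0,2,0,0,0],[1,0,0,2,0,0,0]]]'; python3 -c "
from h import *;from bench import *
s=state();rel(s)"
```

```text
clock: 11.88
position: [643.9, 102.0, 207.1]
tcp_rot: [[0.912, 0.289, -0.291], [0.174, -0.915, -0.365], [-0.371, 0.282, -0.884]]
contact_force: [-0.8, 3.7, 13.2]
gripper_width: -0.0
clk 11.875 tcp [ -0.909  -0.483 177.314] grasp [-1.421 -0.432 22.314] axis [-0.003  0.    -1.   ] jawaz 52.806643878939724 w -0.00028135046885892156 Fpanel [ 4.029 -2.928 12.789] j [-0.816  0.771  0.805  1.493 -0.18   1.422 -1.342]
```

At the stop with 12.8 N. I'll retract and check.

```bash
python3 -m inch '[[[1,0,0,-10,0,0,0],[1,0,0,-35,0,0,0],[1,0,0,-70,0,0,0],[1,0,0,-120,0,0,0],[1,0,0,-120,0,0,0],[1,0,0,-120,0,0,0]]]'
python3 - <<'E'
from h import *;from bench import *;import cv2
s=state();rel(s);im=grab_frame('wrist');cv2.imwrite('pics/w8.png',im[:,:,::-1])
im=grab_frame('side')[180:330,190:390];cv2.imwrite('pics/s8.png',cv2.resize(im[:,:,::-1],None,fx=4,fy=4,interpolation=cv2.INTER_CUBIC))
im=grab_frame('top')[130:340,230:440];cv2.imwrite('pics/t8.png',cv2.resize(im[:,:,::-1],None,fx=2.8,fy=2.8,interpolation=cv2.INTER_CUBIC))
R,o=panel(np.load('hp.npy'))
for n in('wrist','side','top'):
  for h in(11,27):print(n,h,*[proj_any(camera_model(n),R@(mark(k,16)+[0,0,h])+o,s) for k in(6,7,8)])
E
```

```text
clock: 12.62
position: [678.3, 144.8, 310.1]
tcp_rot: [[0.912, 0.289, -0.292], [0.173, -0.915, -0.365], [-0.373, 0.283, -0.884]]
contact_force: [-0.0, -0.8, -0.8]
gripper_width: 0.001
clk 12.625 tcp [ -1.071  -0.312 293.977] grasp [ -1.336  -0.403 138.978] axis [-0.002 -0.001 -1.   ] jawaz 52.78375648326267 w 0.0009635591092046351 Fpanel [ 0.185  0.486 -1.049] j [-0.808  0.755  0.821  1.276 -0.168  1.648 -1.357]
wrist 11 [325.071 253.243] [315.259 253.435] [306.182 249.833]
wrist 27 [325.52  261.581] [315.112 261.783] [305.483 257.986]
side 11 [262.914 262.662] [264.055 265.658] [263.582 269.166]
side 27 [259.309 257.211] [260.449 260.223] [259.952 263.759]
top 11 [314.188 196.685] [310.429 198.064] [306.756 197.91 ]
top 27 [310.228 192.197] [306.422 193.605] [302.707 193.464]
```

View pics/w8.png

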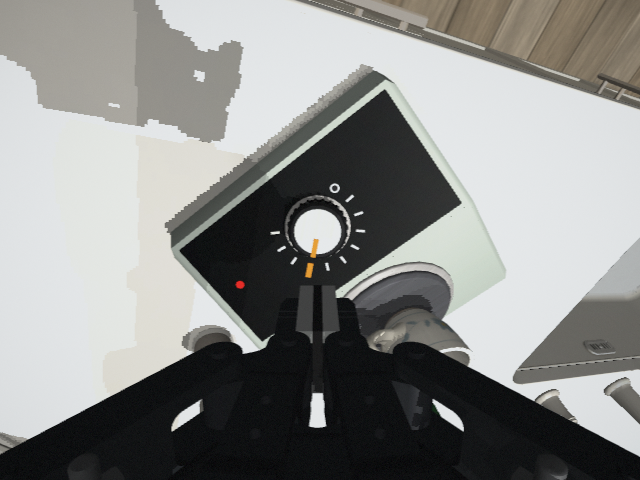

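View pics/s8.png

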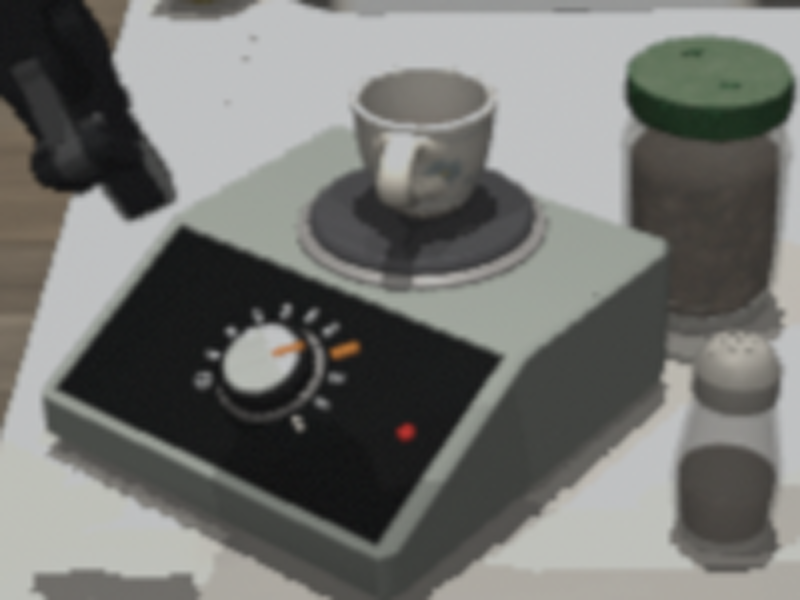

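View pics/t8.png

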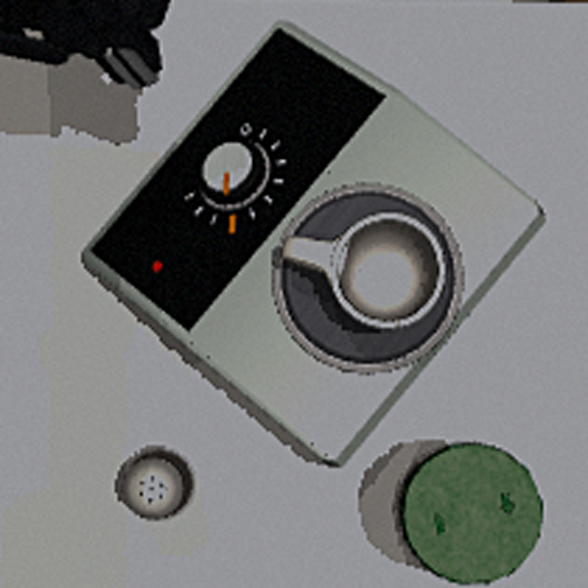

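The dial is latched: the top-view tip is at (310.7,199.3) against (310.4,198.1) predicted for the 11 mm height. The pointer is in line with the orange mark, the mug, shaker and jar stand where they were, and the gripper is clear.

```bash
python3 -c "
from bench import *
print(hand_in())"
```

```text
the job is handed in; nothing more can be done
None
```

The dial is latched down with its pointer on the orange mark, and I have handed the job in at about 12.8 s of the 67 s allowed.

**What I did:**
- I pressed the dial to its stop at 12.5 N and it sprang out.
- I gripped it at 40 N and turned it 144° clockwise, six clicks from mark 1 to mark 7.
- I let go, pressed it to the stop again at 12.8 N until it latched, and backed off about 117 mm. Both presses went slightly over the suggested 10 to 12 N.

**Last checks:**
- **Dial:** the pointer tip in the top view is at (310.7, 199.3). The prediction for mark 7 at the latched height is (310.4, 198.1). The side and wrist views also show it in line with the orange mark.
- **Other objects:** the mug, salt shaker and jar look unmoved, and the wrist force is about zero.

**What disagreed:**
- **Yaw:** the hotplate's yaw measured about -2.24 rad, outside the stated -1.3 to -0.8. The wrist camera and both fixed cameras agreed with each other on where a spoon lay, so I went by the images.
- **Knob colour:** the knob's face shows white in the pictures, although the task calls the knob black.
- **Wrist view:** it sat 2 to 4 px (about 2 mm) off the fitted pose, within the stated calibration error.

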